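Switch the watering manifold to the tall pot and set its flow

TASK

Give the plant in the tall pot its water: while the flow valve is still all but shut, push the selector lever down to free it, turn it until it points at the tall pot's outlet, and let it spring up into its notch there. Then open the flow valve to three quarters of a turn from shut and let go. Leave the pots and the ornaments standing where they are.

Things in the scene. Friction and masses are not known exactly. Their poses are not given: they have to be found in the camera images.
- manifold: Manifold on a fixed 160 x 380 x 8 mm aluminium plate; origin on the board, z up, x away from the robot at yaw 0. In its frame (mm): selector axis upright at (0, -60); flow valve stem from (0, 130, 55), outward (0, 0.423, 0.906), i.e. 25 deg off upright. Four 8 mm outlet tubes, 40 and 80 deg either side of -y, rise 100 mm from the selector axis to 124 high. Riser at (0, 215), 68 high.
- selector_grip (a point): Grip point of the selector lever on its upright axis, 131 mm above the board. x: along the bar to its pointing blade, z up. The lever is a flat black bar 84 mm long, 14 mm thick, 32 mm tall (21 below to 11 above this point) on a black disc of 34 mm radius, top 21 mm below this point; under it the grey body, 42 mm radius. It goes down with the lever.
- selector_nose (a point): Tip of the selector lever's thin pointing blade (20 mm long, 5 mm thick), 57 mm from the axis, 1 mm below the grip point. It points along the outlet in use, towards the pot 165 mm from the axis.
- selector (a joint): Angle of the selector lever, rad, counter-clockwise from above; 0 = off (blade along the manifold's -y), where it starts. Outlets at -1.396, -0.698, 0.698, 1.396; stops at +-1.46. At each of the five places a notch locks it (0.05 rad play either way) unless pushed down; pushed down it turns easily (0.03 N m). Rounded notches draw it in when let up within about 0.1 rad of the place.
- selector_press (a joint): How far the selector lever is pushed down, m: 0 = up in its notch, from 0.007 free to turn, 0.009 end of travel. A spring pushes it up, about 4 N at the top, 8 N at the bottom. Let up between notches it stays about 6 mm down.
- flow_grip (a point): Grip point of the flow handle on its leaning stem axis, 127 mm above the board. z: stem's outward direction, x: along the bar to its blade. Flat black bar like the selector's: 84 mm long, 14 thick, 32 tall along the stem (21 under to 11 beyond this point). 30 mm under it is a fixed grey scale disc, 31 mm radius, with ribs 3 mm high at each quarter turn, double at shut.
- flow_nose (a point): Tip of the flow handle's pointing blade, 57 mm from the stem axis. Shut, it points to the manifold's +y, down the slope, away from the selector; three quarters open, level to the manifold's +x.
- flow (a joint): Opening of the flow valve, rad: 0 = shut (a stop), grows counter-clockwise seen from the handle's outer end; three quarters of a turn = 4.712; far stop 5.6. Starts 0 to 0.5 open. The stem is stiff (0.12 N m) and stays where left. Take the bar either way round; it needs more than one grasp.
- tall_pot: The tall terracotta flower pot with a leafy plant: 100 mm high, 80 mm wide at the rim, 128 mm high with the plant. Origin under its centre. It stands under any one of the four outlets; leave it as it stands.
- cactus_bowl: Low terracotta bowl, 92 mm wide, 56 mm high, with a round cactus to 88 mm, under another outlet; origin under its centre; leave it as it stands.
- leaf_bowl: Low terracotta bowl, 92 mm wide, 56 mm high, with a leafy plant to 90 mm, under another outlet; origin under its centre; leave it as it stands.
- small_pot: Small terracotta pot, 80 mm wide, 64 mm high, with a column cactus to 104 mm, under another outlet; origin under its centre; leave it as it stands.
- paperweight: Green glass paperweight ball on a wooden ring, 68 mm wide, 72 mm high, standing 140 to 170 mm from the flow valve on the robot's side; origin under its centre; leave it as it stands.
- kendama: Wooden kendama upright on a wooden foot (84 mm wide), 182 mm high, on the right; origin under its centre; leave it as it stands.
- toy_phone: Red plastic toy phone, 115 x 150 mm, 77 mm high, on the left; origin under its centre; leave it as it stands.
- ceramic_cat: White ceramic cat, 80 mm wide, 134 mm high, to the right of the manifold; origin under its centre; leave it as it stands.

How it is judged:
On the way:
1. the selector is up in the notch that points at the tall pot, with the flow valve still all but shut (under 0.9 rad) (horizontal distance between selector_nose and tall_pot below 0.118 m and value of joint selector_press below 0.0018 m and value of joint flow below 0.9 rad), for 0.2 s.
At the end, for the whole second after the job is handed in: The selector lever is up in its notch (pushed down less than 1.8 mm) with its blade tip within 118 mm of the tall pot's centre line, i.e. pointing at that pot and not its neighbour; the flow valve stands still 4.712 rad open, within 0.175 rad (10 degrees); the tall pot is at rest (horizontal distance between selector_nose and tall_pot below 0.118 m and value of joint selector_press below 0.0018 m and value of joint flow between 4.537 and 4.887 rad and velocity of joint flow between -0.05 and 0.05 rad/s and linear speed of tall_pot below 0.02 m/s); the robot touches nothing.
It fails at once if a pot or bowl is shifted by more than 25 mm or tipped by more than 0.35 rad (distance of any of tall_pot, cactus_bowl, leaf_bowl, small_pot from where it was at the start of the episode above 0.025 m or angle between any of tall_pot, cactus_bowl, leaf_bowl, small_pot's own z axis and vertical above 0.35 rad).
It fails at once if the paperweight, kendama, toy phone or ceramic cat is shifted by more than 25 mm or tipped by more than 0.35 rad (distance of any of paperweight, kendama, toy_phone, ceramic_cat from where it was at the start of the episode above 0.025 m or angle between any of paperweight, kendama, toy_phone, ceramic_cat's own z axis and vertical above 0.35 rad).
It also fails if it takes over 64 s, if anything falls off the work surface, if the arm or the gripper's body presses on something with over 40 N, if the wrist force passes 120 N, or if a joint passes its speed limit or range.

ROBOT

A 6-joint arm with a two-finger parallel gripper is mounted at the origin on the work surface. World frame = base frame: x ahead of the robot, y to its left, z up, the work surface at z = 0. Lengths are in m, angles in rad, forces in N, time in s.
With the tool pointing down it reaches from about 0.375 to 0.9 m from the base axis. Payload 3.1 kg.
Tool frame: the origin (TCP) lies on the centre line of the jaws, within the pads' length; the fingertips stand 19 mm ahead of it and the grasp point (between the pads) is the TCP; z points along the fingers, y is the line along which they close (so a half turn about z gives the same grasp; the last joint's range is limited). The gripper opens to 85 mm and grips with 20 to 120 N. Pads are 22 mm wide; open, the fingers measure 114 mm over their backs; the gripper's body (76 mm by 85 mm) begins 54 mm behind the grasp point. The pads swing forward as they close: fully open they stand 13 mm farther back than shut.
Start: joints at [0.953, 0.527, 1.433, -0, 1.181, -0.178], TCP at [0.266, 0.566, 0.25] pointing down, gripper open.
Joint ranges: [-3.08, 3.08], [-0.75, 2.2], [0.22, 2.44], [-1.43, 4.57], [0, 2.65], [-2.85, 2.85]. Speed limits (rad/s): [2.79, 2.79, 3.14, 3.14, 3.14, 3.14].

INTERFACE

Orientations are given as a unit quaternion [x, y, z, w].
In Python, from station import manip, cams, sign_off gives the robot as it stands.
- The arm moves only by the tool carry_out, never from a script. Its argument "targets" is a list that holds one entry, the list of rows, each a list of 7 numbers: the shift along the tool's x, y, z in cm, then the turn, a rotation vector about the tool's x, y, z in degrees, then the finger opening in cm, from 0 to 8.54. A call has 1 to 12 rows; each row is the pose to reach, as a shift and turn from the pose commanded when the call began, along the tool's axes at that moment; what a row does not reach only later rows make up. A row lasts 1/12 s, in which the tool goes at most 41.7 mm and 7.16 degrees, less where a joint would pass 70% of its speed; a pose out of reach is approached as far as the arm can. A call with a gripper value outside its range is refused whole. The fingers move at their own pace and stop on an object; "force" is the grip in N (left out, the last holds). Time passes only in rows, so rows that repeat a pose let the fingers close. It gives the time, the measured TCP pose, the force, the opening and the grip force at its end, in the units of the state.
- manip.sense(): the state, without advancing time (a new reading comes with each control period).
- cams.snapshot(name): name is "side" or "top"; returns the picture (480x640x3 uint8, red, green, blue); there is no depth.
- cams.camera_info(name): a dict with "K" (3x3 intrinsics, pixels), "k1" (the pictures are not rectified: a ray, as slopes to the right and down, at radius r is drawn at 1 + k1 r^2 times it, then the intrinsics apply), "T" (4x4, takes a point from camera to world coordinates). Camera axes: x right, y down, z forward; pixel columns grow to the right and rows downward; lengths in m; the calibration is good to about 2 mm. A picture is of the moment at which its call begins. camera_info takes no time and is no camera call.
- sign_off(): hands the job in; it is judged then, once.
The state is a dict: "t": time; "q": joint angles; "qd": joint speeds; "tau": joint torques, N m; "tcp_pos": TCP position; "tool_rot": TCP orientation; "force": force on the tool from outside, world axes, zero at the start; "ft_torque": the same for the moment, N m; "finger_gap": opening from 0.0 (shut) to 1.0 (fully open); "gripper_force": force on a finger pad.
Only numpy, scipy, OpenCV 4.12 (cv2) and the standard library are available. Lean on these libraries where they do the work, as an engineer would, in place of code of your own. Each camera call takes 0.05 s, during which the arm holds its last target. There are 200 camera calls.

## Working session

There is one attempt and no reset: what is moved stays moved. The work goes in short steps, Python scripts to look and compute and a tool call to move; the robot and the scene stay as the last step left them, time stands still between calls to the robot, and variables do not carry over. Pictures are saved under pics/ and viewed, at most 10 in all, crops included, and the job is handed in when it is done.

Besides the shell and the picture viewer there is one more tool, called after "Emit:" as name([rows], argument=value, ...), one row to a line, values as JSON. carry_out: Moves the arm, as the interface text tells. Its arguments: {"type":"object","properties":{"targets":{"type":"array"},"force":{"type":"number"}},"required":["targets"]}

```bash
mkdir -p pics; ls; python3 - <<'E'
from station import manip,cams
import cv2,numpy as np
np.set_printoptions(precision=4,suppress=True)
for n in("side","top"):
    im=cams.snapshot(n); cv2.imwrite(f"pics/{n}0.png",im[:,:,::-1]); i=cams.camera_info(n); print(n,i)
print(manip.sense())
E
```

```text
pics
side {'K': array([[450.0465,   0.    , 317.9352],
       [  0.    , 450.0465, 233.758 ],
       [  0.    ,   0.    ,   1.    ]]), 'k1': -0.05564461271461593, 'T': array([[ 0.8606, -0.3801,  0.339 ,  0.1673],
       [-0.5093, -0.6493,  0.5648, -0.7409],
       [ 0.0054, -0.6587, -0.7524,  1.0118],
       [ 0.    ,  0.    ,  0.    ,  1.    ]])}
top {'K': array([[435.9967,   0.    , 326.6128],
       [  0.    , 435.9967, 234.6959],
       [  0.    ,   0.    ,   1.    ]]), 'k1': -0.09169468319241673, 'T': array([[ 0.022 , -0.9817,  0.1889,  0.3557],
       [-0.9995, -0.0176,  0.0248, -0.0713],
       [-0.0211, -0.1894, -0.9817,  1.1918],
       [ 0.    ,  0.    ,  0.    ,  1.    ]])}
{'t': 0.1, 'q': array([ 0.9525,  0.5284,  1.4338,  0.    ,  1.1814, -0.1785]), 'qd': array([-0.0002,  0.0006, -0.0015,  0.0027, -0.0006,  0.0027]), 'tau': array([ -0.0001, -44.3305, -17.8586,  -0.0002,   0.0039,  -0.    ]), 'tcp_pos': array([0.2657, 0.565 , 0.2494]), 'tool_rot': array([ 0.2181,  0.9759, -0.0009, -0.0004]), 'force': array([-0.4172, -0.1125, -0.052 ]), 'ft_torque': array([ 0.0257, -0.0123,  0.0206]), 'gripper_force': 0.0, 'finger_gap': 1.0039736250664668}
```

View pics/top0.png

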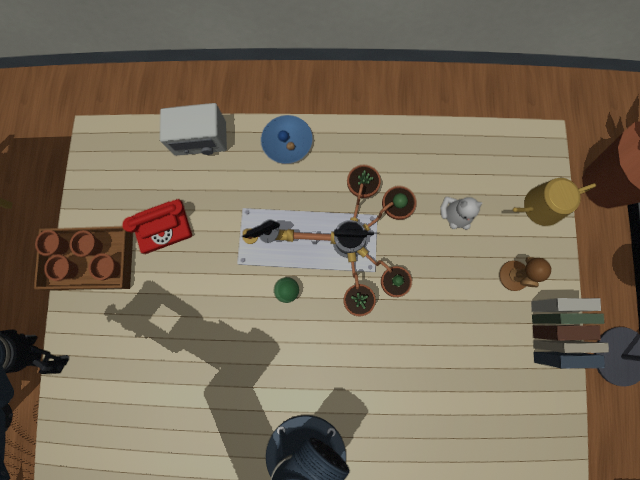

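View pics/side0.png

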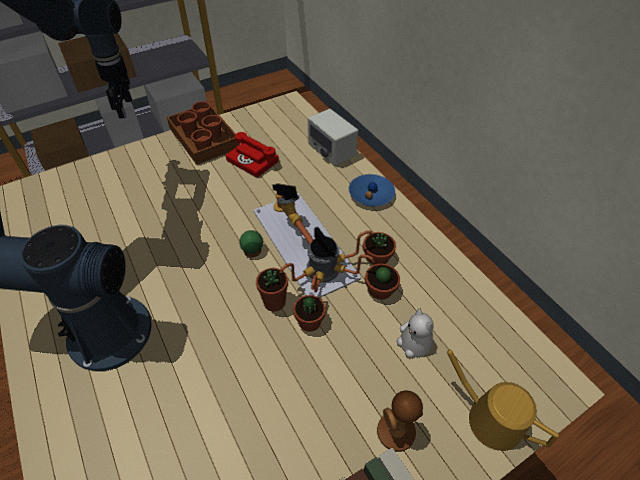

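The top view shows the plate from (240,210) to (377,270), the selector at (350,237), the flow handle at (263,230), and four pots on the right. In the side view the pot at (272,287) looks tallest. I'll zoom in.

```bash
python3 - <<'E'
import cv2,numpy as np
a=cv2.imread("pics/top0.png")[150:325,225:425]; b=cv2.imread("pics/side0.png")[170:340,225:415]
cv2.imwrite("pics/topc.png",cv2.resize(a,None,fx=4,fy=4*.85,interpolation=cv2.INTER_CUBIC)[:600])
cv2.imwrite("pics/sidec.png",cv2.resize(b,None,fx=3.5,fy=3.5,interpolation=cv2.INTER_CUBIC))
E
```

```text
(no output)
```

View pics/topc.png

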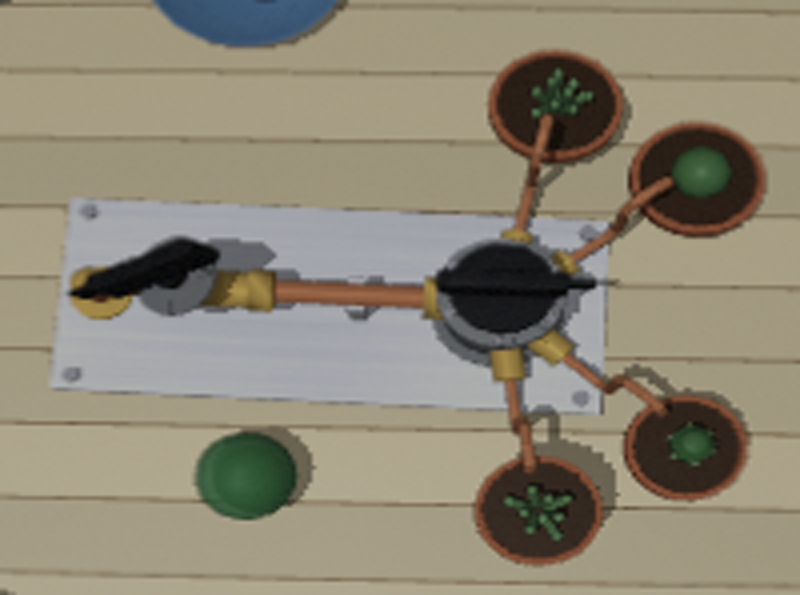

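View pics/sidec.png

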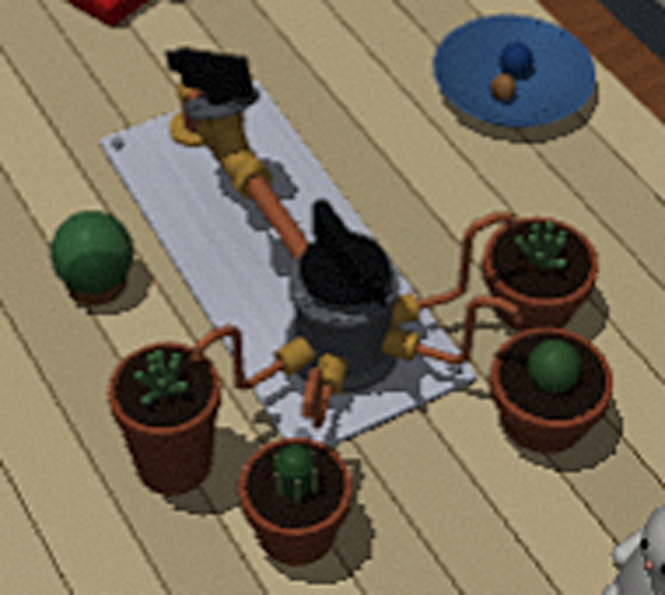

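The tall pot is the one nearest the robot: about (540,510) in the top crop, (165,415) in the side crop. It is under the 80° outlet on the -x side, so the selector target is -1.396. The flow blade points left and slightly toward the robot. Next I'll measure poses.

```bash
cat > h.py <<'E'
import cv2,numpy as np
from station import manip,cams
np.set_printoptions(precision=4,suppress=True)
def ray(n,p):
    c=cams.camera_info(n); K,k,T=c["K"],c["k1"],c["T"]
    d=(np.atleast_2d(p).astype(float)-[K[0,2],K[1,2]])/K[0,0]; u=d.copy()
    for _ in range(20): u=d/(1+k*(u**2).sum(1,keepdims=True))
    return T[:3,3],np.c_[u,np.ones(len(u))]@T[:3,:3].T
def plane(n,p,z):
    o,r=ray(n,p); return o+r*((z-o[2])/r[:,2:])
def proj(n,P):
    c=cams.camera_info(n); K,k,T=c["K"],c["k1"],c["T"]
    q=(np.atleast_2d(P)-T[:3,3])@T[:3,:3]; u=q[:,:2]/q[:,2:]
    return u*(1+k*(u**2).sum(1,keepdims=True))*K[0,0]+[K[0,2],K[1,2]]
def tri(p,q):
    o1,r1=ray("top",p);o2,r2=ray("side",q);r1,r2=r1[0],r2[0]
    s=np.linalg.lstsq(np.c_[r1,-r2],o2-o1,rcond=None)[0]
    a,b=o1+s[0]*r1,o2+s[1]*r2; return (a+b)/2,np.linalg.norm(a-b)
def big(m):
    return max(cv2.findContours(m.astype(np.uint8),cv2.RETR_EXTERNAL,cv2.CHAIN_APPROX_NONE)[0],key=cv2.contourArea)[:,0]
E
python3 - <<'E'
from h import *
im=cv2.imread("pics/top0.png"); hsv=cv2.cvtColor(im,cv2.COLOR_BGR2HSV)
print("plate hsv",hsv[255,300],hsv[222,320],"wood",hsv[300,320])
roi=np.zeros(im.shape[:2],bool); roi[200:280,230:385]=1
m=roi&(hsv[...,0]>95)&(hsv[...,0]<140)&(hsv[...,2]>90)
for z in(0.0,.008):
    P=plane("top",big(m),z)[:,:2]
    (c,s,a)=cv2.minAreaRect((P*1000).astype(np.float32)); print(z,c,s,a)
# black parts
for n,rois in(("top",[(222,240,240,282),(215,255,325,378)]),("side",[(180,202,268,302),(225,260,305,340)])):
    im=cv2.imread(f"pics/{n}0.png")
    for y0,y1,x0,x1 in rois:
        k=np.zeros(im.shape[:2],bool);k[y0:y1,x0:x1]=im[y0:y1,x0:x1].max(2)<32
        c=big(k); print(n,len(c),[c[f].tolist() for f in(c[:,0].argmin(),c[:,0].argmax(),c[:,1].argmin(),c[:,1].argmax())],cv2.minAreaRect(c))
E
```

```text
plate hsv [113  12 172] [114  15 172] wood [ 22  49 165]
0.0 (543.4308471679688, 52.770164489746094) (298.8181457519531, 100.85066986083984) 87.77240753173828
0.008 (542.1708984375, 51.93721008300781) (296.8123474121094, 100.17367553710938) 87.77238464355469
top 75 [[243, 236], [279, 225], [267, 222], [245, 237]] ((261.2043762207031, 230.93798828125), (11.297082901000977, 37.27433395385742), 64.98310089111328)
top 89 [[335, 230], [373, 233], [346, 223], [348, 247]] ((352.8475646972656, 232.50184631347656), (25.729793548583984, 31.339134216308594), 52.43141174316406)
side 62 [[273, 185], [298, 197], [277, 184], [285, 199]] ((285.33233642578125, 192.089599609375), (26.533981323242188, 13.761175155639648), 8.746162414550781)
side 92 [[311, 243], [336, 258], [315, 228], [336, 259]] ((324.0133056640625, 243.3009033203125), (26.008930206298828, 29.733993530273438), 3.814074993133545)
```

```bash
python3 - <<'E'
from h import *
im=cv2.imread("pics/top0.png"); hsv=cv2.cvtColor(im,cv2.COLOR_BGR2HSV)
roi=np.zeros(im.shape[:2],np.uint8); roi[204:276,232:382]=1
m=roi*((hsv[...,0]>95)&(hsv[...,0]<140)&(hsv[...,2]>90)).astype(np.uint8)
m=cv2.morphologyEx(m,cv2.MORPH_OPEN,np.ones((3,3),np.uint8))
pts=np.argwhere(m)[:,::-1]
for z in(0.,.008):
    c,s,a=cv2.minAreaRect((plane("top",pts,z)[:,:2]*1000).astype(np.float32)); print(z,c,s,a)
eye=plane("top",[(243,208.2),(376.75,213.2),(375,271.2),(238,264.1)],.008)[:,:2]
print(eye, eye.mean(0))
d=(eye[0]+eye[3]-eye[1]-eye[2])/2; yaw=np.arctan2(-d[0],d[1]); print("len",np.linalg.norm(d),"yaw",yaw)
o=eye.mean(0)
for zb in(0,.008):
  for y in(yaw,):
    R=lambda v:np.r_[o+np.array([[np.cos(y),-np.sin(y)],[np.sin(y),np.cos(y)]])@v[:2],v[2]+zb]
    L=[R(np.array(v)) for v in((0,-.060,.142),(0,-.117,.130),(0,-.018,.142),(-.162,-.089,.1),(0,.215,.068))]
    print("sel,top0; nose; tail; pot rim; riser",np.array(L)); 
    print(proj("top",L).round(1).tolist(),proj("side",L).round(1).tolist())
    for f in(0,.2,.4,.5):
        x=np.array([-np.sin(f),np.cos(f)*.906,-np.cos(f)*.423]); g=np.array([0,.130,.055])+np.array([0,.423,.906])*((.127-.055)/.906)
        z=np.array([0,.423,.906]);L=[R(g+x*.057),R(g+x*.036+z*.011),R(g-x*.042+z*.011)]
        print(f,proj("top",L).round(1).tolist(),proj("side",L).round(1).tolist())
E
```

```text
0.0 (571.5377807617188, 11.804061889648438) (379.6400146484375, 159.41017150878906) 88.11345672607422
0.008 (570.0891723632812, 11.246047973632812) (377.0915832519531, 158.34005737304688) 88.11344909667969
[[ 0.6554  0.1962]
 [ 0.6471 -0.1799]
 [ 0.4848 -0.1752]
 [ 0.4967  0.2008]] [0.571  0.0105]
len 0.376217106297861 yaw -0.026888384984508535
sel,top0; nose; tail; pot rim; riser [[ 0.5694 -0.0495  0.142 ]
 [ 0.5679 -0.1065  0.13  ]
 [ 0.5705 -0.0075  0.142 ]
 [ 0.4067 -0.0741  0.1   ]
 [ 0.5768  0.2254  0.068 ]]
[[328.6, 230.1], [351.7, 232.1], [311.6, 229.3], [337.4, 297.8], [225.7, 231.1]] [[313.8, 222.8], [324.5, 240.2], [306.3, 212.6], [263.5, 263.9], [271.2, 181.7]]
0 [[222.3, 228.5], [225.9, 227.2], [251.0, 225.7]] [[270.4, 173.2], [272.0, 171.2], [281.7, 176.7]]
0.2 [[222.2, 232.8], [225.9, 230.0], [251.0, 222.4]] [[267.1, 174.4], [269.9, 172.0], [284.2, 175.7]]
0.4 [[222.8, 236.9], [226.3, 232.6], [250.4, 219.2]] [[264.2, 175.8], [268.0, 172.9], [286.4, 174.6]]
0.5 [[223.4, 238.8], [226.7, 233.8], [249.9, 217.8]] [[263.0, 176.5], [267.2, 173.3], [287.3, 174.0]]
sel,top0; nose; tail; pot rim; riser [[ 0.5694 -0.0495  0.15  ]
 [ 0.5679 -0.1065  0.138 ]
 [ 0.5705 -0.0075  0.15  ]
 [ 0.4067 -0.0741  0.108 ]
 [ 0.5768  0.2254  0.076 ]]
[[328.6, 229.4], [351.8, 231.4], [311.4, 228.7], [337.5, 297.6], [224.9, 230.5]] [[313.8, 220.7], [324.5, 238.2], [306.2, 210.6], [263.2, 262.0], [271.0, 179.8]]
0 [[221.5, 227.8], [225.1, 226.5], [250.3, 225.0]] [[270.2, 171.2], [271.8, 169.1], [281.6, 174.5]]
0.2 [[221.4, 232.1], [225.1, 229.3], [250.3, 221.6]] [[266.9, 172.4], [269.7, 169.9], [284.1, 173.5]]
0.4 [[222.0, 236.3], [225.5, 232.0], [249.8, 218.5]] [[264.0, 173.8], [267.8, 170.8], [286.3, 172.5]]
0.5 [[222.6, 238.2], [225.9, 233.2], [249.3, 217.0]] [[262.7, 174.5], [267.0, 171.3], [287.2, 171.9]]
```

```bash
cat >> h.py <<'E'
O=np.array([.570,.0108]);YAW=-.031;ZB=0.
def setO(off=.05):
    global B
    B=O-off*np.array([-np.sin(YAW),np.cos(YAW)])
setO()
def W(v):
    v=np.atleast_2d(v); c,s=np.cos(YAW),np.sin(YAW)
    return np.c_[B[0]+c*v[:,0]-s*v[:,1],B[1]+s*v[:,0]+c*v[:,1],v[:,2]+ZB]
def sel(a,press=0):
    x=np.array([np.sin(a),-np.cos(a),0]);y=np.array([-x[1],x[0],0]);g=np.array([0,-.06,.131-press]); return g,x,y,np.array([0,0,1.])
def flo(f):
    z=np.array([0,.4226,.9063]);x0=np.array([0,.9063,-.4226]);y0=np.cross(z,x0)
    x=np.cos(f)*x0+np.sin(f)*y0; return np.array([0,.130,.055])+z*.072/.9063,x,np.cross(z,x),z
def box(G):
    g,x,y,z=G; return W([g+x*a+y*b+z*.011 for a,b in((.042,.007),(-.042,.007),(-.042,-.007),(.042,-.007))]+[g+.057*x-.001*z])
E
cat > ov.py <<'E'
import h,sys
from h import *
f=.3
for zb,col in((0,(0,255,0)),(.008,(0,0,255))):
    h.ZB=zb
    out=[]
    for n in("top","side"):
        globals().setdefault("I"+n,cv2.resize(cv2.imread(f"pics/{n}0.png"),None,fx=5,fy=5,interpolation=cv2.INTER_CUBIC)); I=globals()["I"+n]
        for G in(sel(0),flo(f)):
            p=((proj(n,box(G))+.5)*5).astype(int); cv2.polylines(I,[p[:4]],True,col,1); cv2.circle(I,tuple(p[4]),3,col,-1)
t=Itop[1040:1320,1180:1930];s=Iside[880:1320,1300:1750]
c=np.zeros((280+320,800,3),np.uint8);c[:280,:750]=t;s1=s[:320];c[280:600,:450]=s1;cv2.imwrite("pics/ov%s.png"%sys.argv[1],c)
E
python3 ov.py 1
```

```text
(no output)
```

View pics/ov1.png

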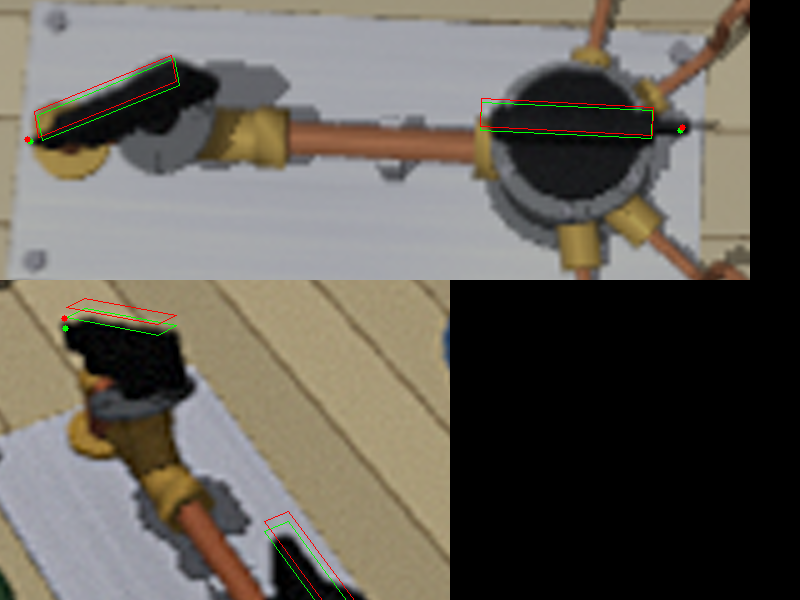

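```bash
python3 - <<'E'
from h import *
def cr(n,x,y):
    I=cv2.imread(f"pics/{n}0.png")[y:y+37,x:x+50]; I=(255*(I/255.)**.45).astype(np.uint8); return cv2.resize(I,(400,296),interpolation=cv2.INTER_CUBIC)
cv2.imwrite("pics/br.png",np.vstack([np.hstack([cr("top",236,212),cr("top",328,216)]),np.hstack([cr("side",262,176),cr("side",300,224)])]))
E
```

```text
(no output)
```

View pics/br.png

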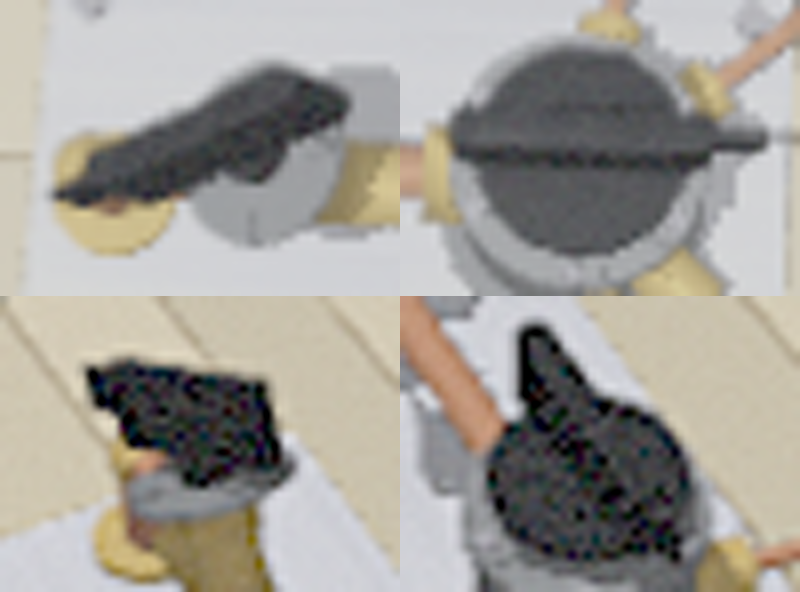

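```bash
python3 - <<'E'
from h import *
print("disc",tri((350.4,234.25),(323,246.2)));print("nose",tri((373.4,233),(333.9,255.9)));print("tail",tri((334,231.5),(316.4,227.1)))
print("flow nose",tri((242.4,235.6),(272.5,184.75)))
print("pred sel",W([0,-.06,.11]),box(sel(0))[4])
for f in(.2,.3,.4,.5): b=box(flo(f)); print(f,b[4],b[1:3].mean(0),tri((236+345/8-.5,212+95/8-.5),(294.6,186.3)))
print(plane("top",(350.4,234.25),.11),plane("side",(323,246.2),.11))
E
```

```text
disc (array([ 0.5664, -0.1039,  0.1044]), np.float64(0.001687498125506667))
nose (array([ 0.5654, -0.1601,  0.126 ]), np.float64(0.0038338460899323477))
tail (array([ 0.568 , -0.0631,  0.1383]), np.float64(0.002426704854814033))
flow nose (array([0.5576, 0.1711, 0.1075]), np.float64(0.0012680017241978687))
pred sel [[ 0.5666 -0.0991  0.11  ]] [ 0.5648 -0.1561  0.13  ]
0.2 [0.5638 0.1749 0.1025] [0.5808 0.0914 0.1544] (array([0.5781, 0.0703, 0.1718]), np.float64(0.00091757887283641))
0.3 [0.5582 0.1737 0.1031] [0.5849 0.0922 0.1539] (array([0.5781, 0.0703, 0.1718]), np.float64(0.00091757887283641))
0.4 [0.5528 0.1721 0.1039] [0.5889 0.0934 0.1533] (array([0.5781, 0.0703, 0.1718]), np.float64(0.00091757887283641))
0.5 [0.5476 0.1701 0.105 ] [0.5928 0.095  0.1525] (array([0.5781, 0.0703, 0.1718]), np.float64(0.00091757887283641))
[[ 0.5661 -0.104   0.11  ]] [[ 0.5631 -0.1077  0.11  ]]
```

The triangulated selector axis is (0.566, -0.104) and the flow nose is (0.558, 0.171), so flow is about 0.3 open. I'll correct the origin 4.5 mm toward -y and plan the moves.

```bash
cat >> h.py <<'E'
YAW=-.028;O=np.array([.570,.0063]);setO()
from scipy.spatial.transform import Rotation as R
def pose(G,up=0.,flip=0):
    "tool pose: z against G z, y across the bar"
    g,x,y,z=G; c=R.from_euler('z',YAW)
    M=c.as_matrix()@np.c_[-x,y,-z] if not flip else c.as_matrix()@np.c_[x,-y,-z]
    return W(g+up*z)[0],M
def rel(p,M):
    s=manip.sense(); T=R.from_quat(s["tool_rot"])
    print("now",s["tcp_pos"],"q",s["q"],"F",s["force"],"gap",s["finger_gap"],"t",s["t"])
    print("shift cm",T.inv().apply(p-s["tcp_pos"])*100,"rot deg",(T.inv()*R.from_matrix(M)).as_rotvec(degrees=True))
E
python3 - <<'E'
from h import *
for fl in(0,1): print(pose(sel(0),.12,fl)); rel(*pose(sel(0),.12,fl))
E
```

```text
(array([ 0.5669, -0.1037,  0.251 ]), array([[ 0.028 ,  0.9996,  0.    ],
       [ 0.9996, -0.028 ,  0.    ],
       [ 0.    ,  0.    , -1.    ]]))
now [0.2657 0.565  0.2494] q [ 0.9525  0.5284  1.4338  0.      1.1814 -0.1785] F [-0.4172 -0.1125 -0.052 ] gap 1.0039736250664668 t 0.1
shift cm [-55.7252 -47.6805  -0.0847] rot deg [-0.1101  0.0463 66.4041]
(array([ 0.5669, -0.1037,  0.251 ]), array([[-0.028 , -0.9996,  0.    ],
       [-0.9996,  0.028 ,  0.    ],
       [ 0.    ,  0.    , -1.    ]]))
now [0.2657 0.565  0.2494] q [ 0.9525  0.5284  1.4338  0.      1.1814 -0.1785] F [-0.4172 -0.1125 -0.052 ] gap 1.0039736250664668 t 0.1
shift cm [-55.7252 -47.6805  -0.0847] rot deg [  -0.0518   -0.1232 -113.5959]
```

Emit:
carry_out([
  [[-3,-2.5,0,0,0,4,5],[-6,-5,0,0,0,8,5],[-9,-7.5,0,0,0,12,5],[-12,-10,0,0,0,16,5],[-15,-12.5,0,0,0,20,5],[-18,-15,0,0,0,24,5],[-21,-18,0,0,0,28,5],[-24,-20.5,0,0,0,32,5],[-27,-23,0,0,0,36,5],[-30,-25.5,0,0,0,39,5],[-33,-28,0,0,0,42,5],[-36,-30.5,0,0,0,45,5]],
], force=40)

```text
t: 1.1
tcp_pos: [0.4621, 0.1344, 0.2502]
tool_rot: [0.576, 0.817, -0.0, -0.0]
force: [0.6, 1.2, -0.6]
finger_gap: 0.586
gripper_force: 0.0
```

```bash
python3 -c "
from h import *
rel(*pose(sel(0),.12))"
```

```text
now [0.4621 0.1344 0.2502] q [ 0.0503  0.3356  1.7836  0.0001  1.023  -0.2927] F [ 0.6209  1.1827 -0.6424] gap 0.5859573061565837 t 1.1
shift cm [-25.9451   1.8665  -0.0913] rot deg [-0.031  -0.0076 21.2525]
```

Emit:
carry_out([
  [[-3,0.2,0,0,0,3,5],[-6,0.4,0,0,0,6,5],[-9,0.6,0,0,0,9,5],[-12,0.8,0,0,0,12,5],[-15,1,0,0,0,15,5],[-18,1.3,0,0,0,17,5],[-21,1.5,0,0,0,19,5],[-24,1.7,0,0,0,20,5],[-26.0,1.85,0,0,0,21.2,5],[-26.0,1.85,0,0,0,21.2,5],[-26.0,1.85,0,0,0,21.2,5]],
])

```text
t: 2.02
tcp_pos: [0.5673, -0.1029, 0.2496]
tool_rot: [0.716, 0.698, -0.0, -0.001]
force: [-0.3, -0.1, 0.2]
finger_gap: 0.583
gripper_force: 0.0
```

```bash
python3 -c "
from h import *
rel(*pose(sel(0),.003))
for n in ('top','side'): cv2.imwrite(f'pics/{n}1.png',cams.snapshot(n)[:,:,::-1])
a=cv2.imread('pics/top1.png')[150:300,240:440];b=cv2.imread('pics/side1.png')[130:280,230:430]
g=lambda I:(255*(cv2.resize(I,None,fx=4,fy=4,interpolation=2)/255.)**.6).astype(np.uint8)
cv2.imwrite('pics/v1.png',np.hstack([g(a)[:,100:500],g(b)[:,200:600]]))
"
```

```text
now [ 0.5673 -0.1029  0.2496] q [-0.3734  0.4634  1.5566  0.0004  1.1231 -0.3473] F [-0.2651 -0.1129  0.2337] gap 0.5825704154171361 t 2.0167
shift cm [-0.0854 -0.0169 11.5631] rot deg [-0.0719 -0.046   0.0998]
```

View pics/v1.png

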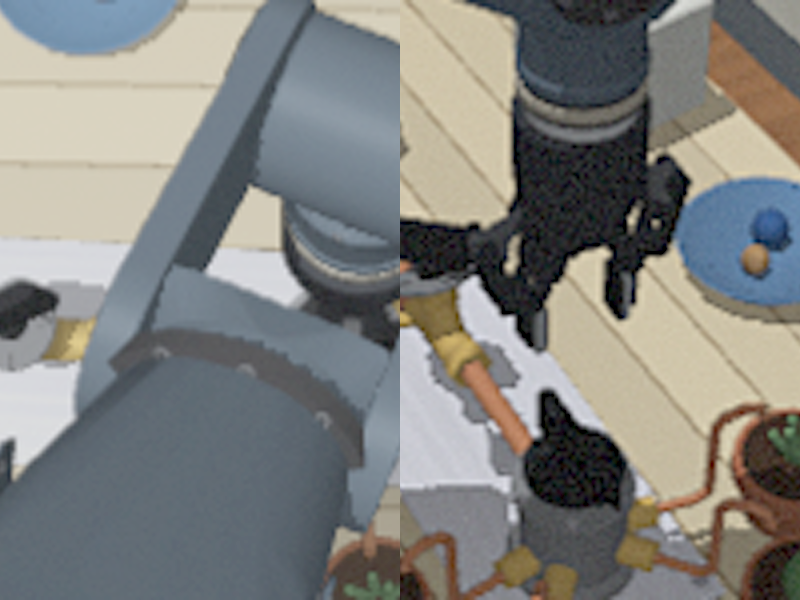

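```bash
python3 -c "
from h import *
for d in(.006,.013,.019): print(proj('side',[.5673,-.1029,.2496-d]))
print(plane('side',(324.8,212.3),.2366))"
```

```text
[[324.2547 208.4805]]
[[324.2082 210.5257]]
[[324.1687 212.263 ]]
[[ 0.5655 -0.1087  0.2366]]
```

Emit:
carry_out([
  [[0,0,2.5,0,0,0,5],[0,0,5,0,0,0,5],[0,0,7.5,0,0,0,5],[0,0,9,0,0,0,5],[0,0,10.2,0,0,0,5],[0,0,11,0,0,0,5],[0,0,11.4,0,0,0,5],[0,0,11.4,0,0,0,3],[0,0,11.4,0,0,0,1],[0,0,11.4,0,0,0,0],[0,0,11.4,0,0,0,0],[0,0,11.4,0,0,0,0]],
], force=40)

```text
t: 3.12
tcp_pos: [0.5664, -0.1019, 0.1371]
tool_rot: [0.716, 0.699, -0.001, -0.001]
force: [-5.1, 1.0, 3.1]
finger_gap: 0.155
gripper_force: 42.3
```

Emit:
carry_out([
  [[0,0,0.3,0,0,0,0],[0,0,0.6,0,0,0,0],[0,0,0.8,0,0,0,0],[0,0,0.8,0,0,0,0],[0,0,0.8,0,0,0,0]],
])

```text
t: 3.53
tcp_pos: [0.5664, -0.1019, 0.1292]
tool_rot: [0.716, 0.698, -0.001, -0.001]
force: [-5.0, 1.0, 7.4]
finger_gap: 0.153
gripper_force: 42.8
```

Emit:
carry_out([
  [[0,0,0.03,0,0,4,0],[0,0,0.03,0,0,11,0],[0,0,0.03,0,0,18,0],[0,0,0.03,0,0,25,0],[0,0,0.03,0,0,32,0],[0,0,0.03,0,0,39,0],[0,0,0.03,0,0,46,0],[0,0,0.03,0,0,53,0],[0,0,0.03,0,0,60,0],[0,0,0.03,0,0,67,0],[0,0,0.03,0,0,74,0],[0,0,0.03,0,0,80,0]],
])

```text
t: 4.53
tcp_pos: [0.5683, -0.1036, 0.1297]
tool_rot: [0.997, 0.073, 0.001, 0.002]
force: [-3.3, -3.7, 6.8]
finger_gap: 0.154
gripper_force: 42.7
```

Emit:
carry_out([
  [[0,0,0,0,0,0,0],[0,0,0,0,0,0,0]],
])

```text
t: 4.7
tcp_pos: [0.5683, -0.1036, 0.1297]
tool_rot: [0.997, 0.075, 0.001, 0.002]
force: [-3.2, -2.8, 7.5]
finger_gap: 0.153
gripper_force: 42.7
```

```bash
python3 -c "
from h import *
rel(*pose(sel(-1.396),0.006)); print(manip.sense()['ft_torque'])"
```

```text
now [ 0.5683 -0.1036  0.1297] q [-0.3729  0.6271  1.6587 -0.0024  0.8522  1.0493] F [-3.1635 -2.8386  7.4579] gap 0.15299875835463111 t 4.7
shift cm [-0.135  -0.0171 -0.7349] rot deg [ 0.1921 -0.1255  0.1986]
[-0.5091  0.6352  0.0055]
```

Emit:
carry_out([
  [[0,0,-0.3,0,0,0,0],[0,0,-0.6,0,0,0,0],[0,0,-0.8,0,0,0,0],[0,0,-0.83,0,0,0,0],[0,0,-0.83,0,0,0,0]],
])

```text
t: 5.12
tcp_pos: [0.5683, -0.1036, 0.1372]
tool_rot: [0.997, 0.075, 0.001, 0.002]
force: [-2.5, -5.5, 5.0]
finger_gap: 0.154
gripper_force: 42.2
```

Emit:
carry_out([
  [[0,0,0,0,0,0,2],[0,0,0,0,0,0,4],[0,0,0,0,0,0,4.5],[0,0,-2,0,0,0,4.5],[0,0,-5,0,0,0,4.5],[0,0,-8,0,0,0,4.5],[0,0,-11,0,0,0,4.5],[0,0,-13,0,0,0,4.5],[0,0,-13,0,0,0,4.5],[0,0,-13,0,0,0,4.5]],
])

```text
t: 5.95
tcp_pos: [0.5681, -0.1018, 0.2673]
tool_rot: [0.997, 0.075, 0.001, 0.0]
force: [-0.1, -0.4, -0.3]
finger_gap: 0.525
gripper_force: 0.0
```

```bash
python3 -c "
from h import *
for fl in(0,1): print(pose(flo(.3),.1,fl)); rel(*pose(flo(.3),.1,fl))"
```

```text
(array([0.5744, 0.1621, 0.2176]), array([[ 0.2712, -0.9624, -0.0118],
       [-0.8738, -0.241 , -0.4224],
       [ 0.4037,  0.1249, -0.9063]]))
now [ 0.5681 -0.1018  0.2673] q [-0.3711  0.4423  1.538   0.0007  1.1584  1.0489] F [-0.1285 -0.4113 -0.2849] gap 0.524722664265705 t 5.95
shift cm [  4.5605 -25.9992   4.9548] rot deg [-23.3957  14.0132  81.5827]
(array([0.5744, 0.1621, 0.2176]), array([[-0.2712,  0.9624, -0.0118],
       [ 0.8738,  0.241 , -0.4224],
       [-0.4037, -0.1249, -0.9063]]))
now [ 0.5681 -0.1018  0.2673] q [-0.3711  0.4423  1.538   0.0007  1.1584  1.0489] F [-0.1285 -0.4113 -0.2849] gap 0.524722664265705 t 5.95
shift cm [  4.5605 -25.9992   4.9548] rot deg [-14.482  -24.1783 -95.2974]
```

```bash
python3 -c "
from h import *
from scipy.optimize import least_squares
E=R.from_euler
def fk(q,a,q1): return E('z',q1)*E('y',a)*E('z',q[0])*E('y',q[1])*E('z',q[2]+np.pi/2)
s=manip.sense();q=s['q'];print((R.from_quat(s['tool_rot']).inv()*fk(q[3:],q[1]+q[2],q[0])).magnitude())
for q1 in(.1,.3):
 for a in(1.9,2.1):
  for f in(.3,):
   for fl in(0,1):
    T=R.from_matrix(pose(flo(f),0,fl)[1])
    r=least_squares(lambda x:(T.inv()*fk(x,a,q1)).as_rotvec(),[.3,1.2,2.5 if not fl else 0]);print(q1,a,f,fl,r.x,r.cost)
"
```

```text
3.861474010980137e-16
0.1 1.9 0.3 0 [-0.4467  1.3264  3.098 ] 2.442879165961099e-23
0.1 1.9 0.3 1 [-0.4467  1.3264 -0.0436] 6.6800880121071276e-31
0.1 2.1 0.3 0 [-0.4777  1.1473  3.1923] 7.502764983543388e-18
0.1 2.1 0.3 1 [-0.4777  1.1473  0.0507] 1.8296334471678732e-31
0.3 1.9 0.3 0 [-0.4176  1.4059  3.2735] 3.9147193529613585e-19
0.3 1.9 0.3 1 [-0.4176  1.4059  0.1319] 3.529348771416568e-24
0.3 2.1 0.3 0 [-0.4394  1.2238  3.3593] 1.6279940796117134e-19
0.3 2.1 0.3 1 [-0.4394  1.2238  0.2177] 1.3325413441323656e-19
```

Emit:
carry_out([
  [[0.3,-1.9,0,-1,-1.7,-6.8,5],[0.65,-3.7,0,-2.1,-3.5,-13.6,5],[1,-5.6,0,-3.1,-5.2,-20.4,5],[1.3,-7.4,0.2,-4.1,-6.9,-27.2,5],[1.6,-9.3,0.5,-5.2,-8.6,-34,5],[2,-11.1,1,-6.2,-10.4,-40.8,5],[2.3,-13,1.5,-7.3,-12.1,-47.6,5],[2.6,-14.9,2,-8.3,-13.8,-54.5,5],[2.9,-16.7,2.5,-9.3,-15.5,-61.3,5],[3.3,-18.6,3,-10.4,-17.3,-68,5],[3.6,-20.4,3.5,-11.4,-19,-74.9,5],[3.9,-22.3,4,-12.4,-20.7,-81.7,5]],
])

```text
t: 6.95
tcp_pos: [0.5715, 0.1253, 0.2236]
tool_rot: [0.683, 0.705, -0.159, 0.109]
force: [-1.0, 0.1, 0.4]
finger_gap: 0.582
gripper_force: 0.0
```

Emit:
carry_out([
  [[0,0,0,0,0,0,5],[0,0,0,0,0,0,5]],
])

```text
t: 7.12
tcp_pos: [0.5711, 0.1255, 0.2238]
tool_rot: [0.684, 0.703, -0.158, 0.109]
force: [-0.5, -0.5, -0.1]
finger_gap: 0.587
gripper_force: 0.0
```

```bash
python3 -c "
from h import *
rel(*pose(flo(.3),.1,1))"
```

```text
now [0.5711 0.1255 0.2238] q [ 0.1941  0.5895  1.4612 -0.3804  1.2567  0.3161] F [-0.4932 -0.4732 -0.1403] gap 0.5874058026056885 t 7.1167
shift cm [ 3.6116  0.4192 -0.8131] rot deg [ -2.4204  -3.5166 -13.359 ]
```

Emit:
carry_out([
  [[1.8,0.2,-0.4,-1.2,-1.8,-6.7,5],[3.6,0.4,-0.8,-2.4,-3.5,-13.4,5],[3.6,0.4,-0.8,-2.4,-3.5,-13.4,5],[3.6,0.4,-0.8,-2.4,-3.5,-13.4,5]],
])

```text
t: 7.45
tcp_pos: [0.5753, 0.1603, 0.2193]
tool_rot: [0.592, 0.777, -0.175, 0.127]
force: [-0.3, -0.6, 0.0]
finger_gap: 0.585
gripper_force: 0.0
```

```bash
python3 -c "
from h import *
rel(*pose(flo(.3),.003,1))
for n in ('top','side'): cv2.imwrite(f'pics/{n}2.png',cams.snapshot(n)[:,:,::-1])
a=cv2.imread('pics/top2.png')[165:315,200:400];b=cv2.imread('pics/side2.png')[130:280,240:390]
g=lambda I:(255*(cv2.resize(I,None,fx=4,fy=4,interpolation=2)/255.)**.6).astype(np.uint8)
cv2.imwrite('pics/v2.png',cv2.resize(np.hstack([g(a),g(b)]),(800,343)))
"
```

```text
now [0.5753 0.1603 0.2193] q [ 0.2736  0.6138  1.443  -0.439   1.2518  0.1799] F [-0.2616 -0.5922  0.0472] gap 0.5852391951711592 t 7.45
shift cm [ 0.2462 -0.0432  9.7747] rot deg [ 0.076   0.0021 -0.2106]
```

View pics/v2.png

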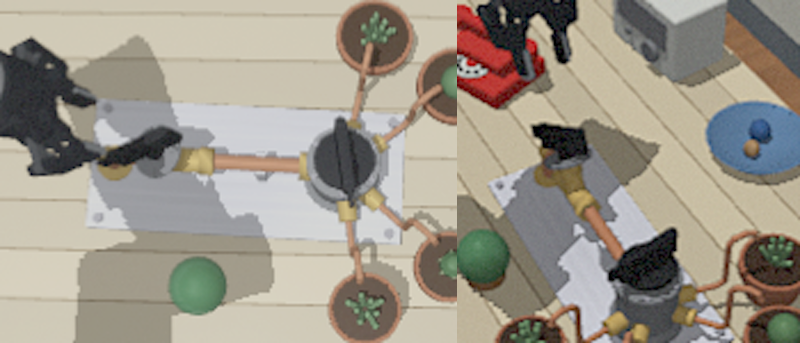

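```bash
python3 -c "
from h import *
for d,p in((-1.396,0),(-1.396,.006),(-1.27,.006)):
  b=box(sel(d,p)); print(d,p,'tail top',proj('top',b[1:3].mean(0)),'nose',proj('top',b[4]),'side tail',proj('side',b[1:3].mean(0)))
for n,(y0,y1,x0,x1) in(('top',(208,262,325,375)),('side',(225,262,298,345))):
  I=cv2.imread(f'pics/{n}2.png'); J=I[y0:y1,x0:x1]; J=(255*(J/255.)**.45).astype(np.uint8)
  cv2.imwrite(f'pics/z{n}.png',cv2.resize(J,None,fx=8,fy=8,interpolation=2))
a=cv2.imread('pics/ztop.png');b=cv2.imread('pics/zside.png');c=np.zeros((432,800,3),np.uint8);c[:a.shape[0],:400]=a;c[:b.shape[0],400:400+b.shape[1]]=b;cv2.imwrite('pics/z.png',c)
"
```

```text
-1.396 0 tail top [[348.389  214.9356]] nose [[353.6472 254.9713]] side tail [[336.1365 228.9178]]
-1.396 0.006 tail top [[348.3217 215.4998]] nose [[353.5503 255.3202]] side tail [[336.0539 230.454 ]]
-1.27 0.006 tail top [[346.2349 215.8957]] nose [[356.399  254.7729]] side tail [[334.6422 229.3346]]
```

View pics/z.png

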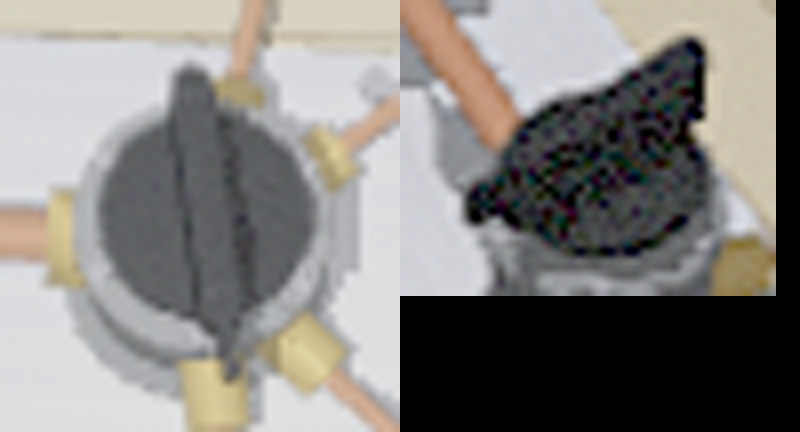

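The selector's tail (348,216) and nose (353.5,255) match the prediction for -1.396, and nothing is holding it down, so it is in its notch. Next I'll grasp the flow handle.

Emit:
carry_out([
  [[0.2,0,2.5,0,0,0,5],[0.2,0,5,0,0,0,5],[0.2,0,7,0,0,0,5],[0.2,0,8.5,0,0,0,5],[0.2,0,9.5,0,0,0,5],[0.2,0,9.5,0,0,0,5],[0.2,0,9.5,0,0,0,3],[0.2,0,9.5,0,0,0,1],[0.2,0,9.5,0,0,0,0],[0.2,0,9.5,0,0,0,0],[0.2,0,9.5,0,0,0,0],[0.2,0,9.5,0,0,0,0]],
], force=40)

```text
t: 8.55
tcp_pos: [0.5742, 0.1224, 0.1346]
tool_rot: [0.591, 0.777, -0.175, 0.128]
force: [-3.0, 0.1, 6.0]
finger_gap: 0.155
gripper_force: 41.1
```

```bash
python3 -c "
from h import *
rel(*pose(flo(.3),.003,1));print(manip.sense()['ft_torque'])"
```

```text
now [0.5742 0.1224 0.1346] q [ 0.2154  0.7067  1.5444 -0.4923  1.0548  0.2277] F [-3.0007  0.0879  5.9728] gap 0.15451043851966564 t 8.55
shift cm [ 0.1091 -0.0716  0.498 ] rot deg [ 0.1811  0.0653 -0.1677]
[-0.2366  0.5007 -0.2763]
```

Emit:
carry_out([
  [[0,0,0,0,0,-4,0],[0,0,0,0,0,-10,0],[0,0,0,0,0,-16,0],[0,0,0,0,0,-22,0],[0,0,0,0,0,-28,0],[0,0,0,0,0,-34,0],[0,0,0,0,0,-40,0],[0,0,0,0,0,-46,0],[0,0,0,0,0,-52,0],[0,0,0,0,0,-58,0],[0,0,0,0,0,-64,0],[0,0,0,0,0,-70,0]],
])

```text
t: 9.55
tcp_pos: [0.5746, 0.1228, 0.1344]
tool_rot: [0.037, 0.976, -0.216, 0.004]
force: [-2.3, 0.6, 5.1]
finger_gap: 0.156
gripper_force: 41.0
```

```bash
python3 -c "
from h import *
rel(*pose(flo(.3+np.radians(70)),.008,1));print(manip.sense()['ft_torque'])"
```

```text
now [0.5746 0.1228 0.1344] q [ 0.2155  0.7069  1.544  -0.4913  1.0537 -0.9987] F [-2.2936  0.6193  5.1421] gap 0.1563912946091219 t 9.55
shift cm [ 0.1325  0.0329 -0.0008] rot deg [0.0759 0.2288 0.0703]
[ 0.0095  0.4167 -0.3922]
```

Emit:
carry_out([
  [[0,0,0,0,0,-6,0],[0,0,0,0,0,-12,0],[0,0,0,0,0,-18,0],[0,0,0,0,0,-24,0],[0,0,0,0,0,-30,0],[0,0,0,0,0,-36,0],[0,0,0,0,0,-42,0],[0,0,0,0,0,-48,0],[0,0,0,0,0,-54,0],[0,0,0,0,0,-60,0],[0,0,0,0,0,-66,0],[0,0,0,0,0,-70,0]],
])

```text
t: 10.55
tcp_pos: [0.5743, 0.1232, 0.1342]
tool_rot: [-0.529, 0.82, -0.179, -0.12]
force: [-2.1, 2.6, 4.9]
finger_gap: 0.155
gripper_force: 41.1
```

Emit:
carry_out([
  [[0,0,0,0,0,0,2],[0,0,0,0,0,0,4],[0,0,0,0,0,0,5],[0,0,0,0,0,0,5],[0,0,-2,0,0,0,5],[0,0,-4,0,0,0,5],[0,0,-6,0,0,0,5],[0,0,-7,0,0,0,5],[0,0,-7,0,0,0,5]],
])

```text
t: 11.3
tcp_pos: [0.5766, 0.153, 0.1988]
tool_rot: [-0.528, 0.822, -0.18, -0.118]
force: [0.6, -1.0, 0.4]
finger_gap: 0.584
gripper_force: 0.0
```

Emit:
carry_out([
  [[0,0,0,0,0,7,5],[0,0,0,0,0,14,5],[0,0,0,0,0,21,5],[0,0,0,0,0,28,5],[0,0,0,0,0,35,5],[0,0,0,0,0,42,5],[0,0,0,0,0,49,5],[0,0,0,0,0,56,5],[0,0,0,0,0,63,5],[0,0,0,0,0,70,5],[0,0,0,0,0,77,5],[0,0,0,0,0,84,5]],
])

```text
t: 12.3
tcp_pos: [0.5744, 0.1512, 0.1952]
tool_rot: [0.16, 0.963, -0.214, 0.03]
force: [0.1, -0.3, 0.6]
finger_gap: 0.585
gripper_force: 0.0
```

Emit:
carry_out([
  [[0,0,0,0,0,7,5],[0,0,0,0,0,14,5],[0,0,0,0,0,21,5],[0,0,0,0,0,28,5],[0,0,0,0,0,35,5],[0,0,0,0,0,42,5],[0,0,0,0,0,49,5],[0,0,0,0,0,56,5],[0,0,0,0,0,63,5],[0,0,0,0,0,70,5],[0,0,0,0,0,77,5],[0,0,0,0,0,84,5]],
])

```text
t: 13.3
tcp_pos: [0.5744, 0.1512, 0.1952]
tool_rot: [0.764, 0.608, -0.139, 0.166]
force: [-0.2, -0.1, 0.1]
finger_gap: 0.586
gripper_force: 0.0
```

Emit:
carry_out([
  [[0,0,0,0,0,6,5],[0,0,0,0,0,12,5],[0,0,0,0,0,12,5],[0,0,0,0,0,12,5]],
])

```text
t: 13.63
tcp_pos: [0.5746, 0.1514, 0.1956]
tool_rot: [0.821, 0.529, -0.122, 0.179]
force: [0.1, 0.6, -0.3]
finger_gap: 0.59
gripper_force: 0.0
```

```bash
python3 -c "
from h import *
rel(*pose(flo(.3+np.radians(140)),.003,0))
for n in ('top','side'): cv2.imwrite(f'pics/{n}3.png',cams.snapshot(n)[:,:,::-1])
a=cv2.imread('pics/top3.png')[190:270,210:310];b=cv2.imread('pics/side3.png')[160:240,240:340]
g=lambda I:(255*(cv2.resize(I,None,fx=4,fy=4,interpolation=2)/255.)**.5).astype(np.uint8)
cv2.imwrite('pics/v3.png',np.hstack([g(a),g(b)]))
"
```

```text
now [0.5746 0.1514 0.1956] q [ 0.2602  0.6375  1.4737 -0.4502  1.1976  0.8879] F [ 0.0703  0.5732 -0.3017] gap 0.5898117071864696 t 13.6333
shift cm [ 0.0102 -0.068   7.252 ] rot deg [ 0.0591 -0.0502  0.0054]
```

View pics/v3.png

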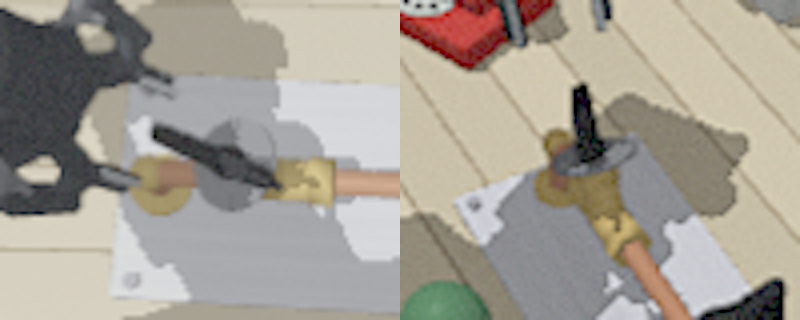

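```bash
python3 -c "
from h import *
for f in(2.6,2.7,2.8,2.9):
  g,x,y,z=flo(f); b=box(flo(f)); print(f,proj('top',b[4]),proj('top',W(g-x*.042+z*.011)))"
```

```text
2.6 [[277.0829 239.5592]] [[247.7426 220.0439]]
2.7 [[278.1571 237.5022]] [[246.985  221.5097]]
2.8 [[279.061  235.3543]] [[246.3431 223.0362]]
2.9 [[279.7847 233.1389]] [[245.8227 224.609 ]]
```

Emit:
carry_out([
  [[0,0,2.5,0,0,0,5],[0,0,4.5,0,0,0,5],[0,0,6,0,0,0,5],[0,0,6.8,0,0,0,5],[0,0,6.8,0,0,0,4],[0,0,6.8,0,0,0,2],[0,0,6.8,0,0,0,0],[0,0,6.8,0,0,0,0],[0,0,6.8,0,0,0,0],[0,0,6.8,0,0,0,0]],
], force=40)

```text
t: 14.57
tcp_pos: [0.5744, 0.124, 0.1358]
tool_rot: [0.821, 0.528, -0.12, 0.179]
force: [-2.0, 3.5, 3.2]
finger_gap: 0.155
gripper_force: 40.7
```

Emit:
carry_out([
  [[0,0,0,0,0,-4,0],[0,0,0,0,0,-10,0],[0,0,0,0,0,-16,0],[0,0,0,0,0,-22,0],[0,0,0,0,0,-28,0],[0,0,0,0,0,-34,0],[0,0,0,0,0,-40,0],[0,0,0,0,0,-46,0],[0,0,0,0,0,-52,0],[0,0,0,0,0,-58,0],[0,0,0,0,0,-64,0],[0,0,0,0,0,-68,0]],
])

```text
t: 15.57
tcp_pos: [0.5738, 0.124, 0.1359]
tool_rot: [0.384, 0.898, -0.2, 0.08]
force: [-3.6, 3.6, 4.3]
finger_gap: 0.155
gripper_force: 40.8
```

Emit:
carry_out([
  [[0,0,0,0,0,-6,0],[0,0,0,0,0,-12,0],[0,0,0,0,0,-18,0],[0,0,0,0,0,-24,0],[0,0,0,0,0,-30,0],[0,0,0,0,0,-36,0],[0,0,0,0,0,-41,0],[0,0,0,0,0,-44.8,0],[0,0,0,0,0,-44.8,0],[0,0,0,0,0,-44.8,0]],
])

```text
t: 16.4
tcp_pos: [0.5736, 0.1236, 0.136]
tool_rot: [0.015, 0.976, -0.216, -0.002]
force: [-3.2, 2.6, 5.0]
finger_gap: 0.151
gripper_force: 40.9
```

```bash
python3 -c "
from h import *
rel(*pose(flo(4.712),.008,0))"
```

```text
now [0.5736 0.1236 0.136 ] q [ 0.217   0.7047  1.5433 -0.4892  1.0591 -1.0447] F [-3.2491  2.6     4.9548] gap 0.15139938984955423 t 16.4
shift cm [0.0272 0.0348 0.1753] rot deg [ 0.045   0.0975 -0.1359]
```

Aligned. I'll release, back off and check.

Emit:
carry_out([
  [[0,0,0,0,0,0,2],[0,0,0,0,0,0,4],[0,0,0,0,0,0,5],[0,0,0,0,0,0,5],[0,0,-2,0,0,0,5],[0,0,-5,0,0,0,5],[0,0,-8,0,0,0,5],[0,0,-11,0,0,0,5],[0,0,-11,0,0,0,5],[0,0,-11,0,0,0,5],[0,0,-11,0,0,0,5]],
])

```text
t: 17.32
tcp_pos: [0.5749, 0.1693, 0.2342]
tool_rot: [0.015, 0.976, -0.216, -0.002]
force: [-0.2, -0.3, -0.1]
finger_gap: 0.588
gripper_force: 0.0
```

```bash
python3 -c "
from h import *
for n in ('top','side'): cv2.imwrite(f'pics/{n}4.png',cams.snapshot(n)[:,:,::-1])
a=cv2.imread('pics/top4.png')[160:320,220:420];b=cv2.imread('pics/side4.png')[160:320,240:400]
g=lambda I:(255*(cv2.resize(I,None,fx=4,fy=4,interpolation=2)/255.)**.5).astype(np.uint8)
o=np.zeros((600,800,3),np.uint8);o[:,:440]=g(a[:150,:110]);o[:,440:]=g(a[:150,110:200]);cv2.imwrite('pics/v4.png',o)
for f in(4.5,4.6,4.712,4.8,4.9):
  G=flo(f);x=G;b=box(G); p=proj('top',np.vstack([b[4],b[1:3].mean(0)])); print(f,((p-[220,160]+.5)*4).round().tolist())
b=box(sel(-1.396));print(((proj('top',np.vstack([b[4],b[1:3].mean(0)]))-[220,160]+.5)*4).round().tolist())
"
```

```text
4.5 [[191.0, 190.0], [140.0, 338.0]]
4.6 [[183.0, 189.0], [145.0, 339.0]]
4.712 [[175.0, 189.0], [152.0, 340.0]]
4.8 [[169.0, 190.0], [157.0, 339.0]]
4.9 [[161.0, 192.0], [162.0, 338.0]]
[[537.0, 382.0], [516.0, 222.0]]
```

View pics/v4.png

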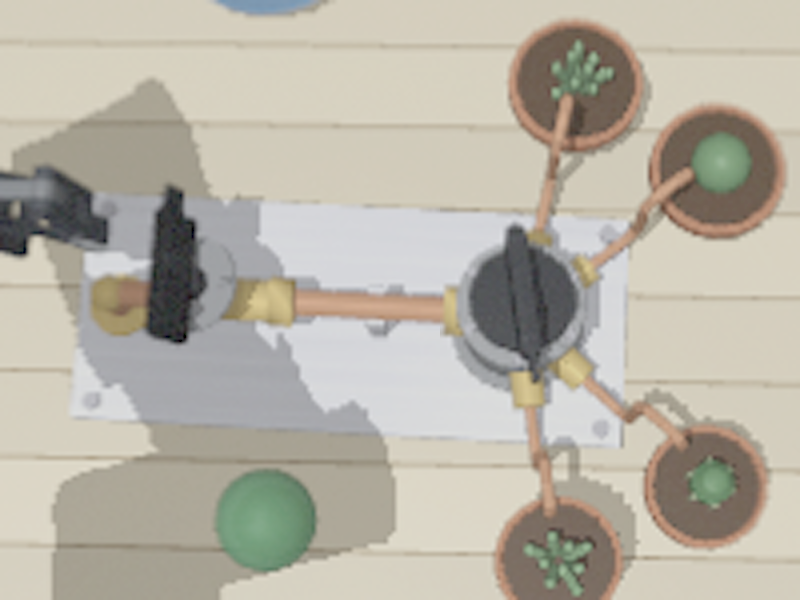

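The flow blade tip (175,188) and tail (155,340) match the 4.712 prediction. The selector at (537,380)/(516,228) is in its notch, and the pots haven't moved. Handing in.

```bash
python3 -c "
from station import sign_off
print(sign_off())"
```

```text
the job is handed in; nothing more can be done
None
```

The job is handed in: by the last pictures the selector is up in the tall pot's notch and the flow valve stands at about 4.71 rad, with the gripper clear and everything around the manifold in place; I viewed 11 pictures, one over the limit of 10.

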